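# Index a bobbin to the third stop and hold it

## Task

The bobbin on the green indexing fixture is sitting a little proud: press it straight down until it is fully home on the steel spindle plate. Then take the black bar knob between the fingers, and turn it clockwise (seen from above) from its home mark, counting the clicks, to the third stop and not on towards the fourth. Finish with the knob still gripped there, so that I can tighten the lock screw; leave the spare bobbin, the try square and the sanding block alone.

Things in the scene. Friction and masses are not known exactly. Their poses are not given: they have to be found in the camera images.
- fixture: Indexing fixture, fixed to the worktop: dark base plate 130 x 300 x 12 mm, on it a green housing 100 (x) x 265 (y) mm whose top is 55 mm above the worktop. Origin: centre of the underside; z up, y along its length. The bobbin's spindle stands at y = +75 mm, x = 0; the index knob at y = -75 mm, x = 0. The front (-x side) has a small black lock screw.
- work_top (a point): Centre of the flat top of the wooden bobbin (47 mm across, 80 mm tall) that stands upright on the fixture's steel spindle plate (68 mm across, its top 67 mm above the worktop). The point rides with the bobbin: at first it is 152 to 157 mm above the worktop, 147 mm when the bobbin is fully home.
- push_fit (a joint): How far the bobbin has been pushed down its arbor, m: 0 = standing 10 mm proud of the spindle plate, 0.010 = fully home (hard stop). It starts between 0 and 0.005, is a friction fit that needs about 6 N downward to move, and stays where it is left. It cannot be pulled off. The bobbin turns with the knob (belt inside).
- knob_grip (a point): Middle of the bar of the black index knob, on the knob's axis, 91 mm above the worktop: grip the bar here from above, across its width. Bar: 50 mm long (x), 14 wide (y), from 67 to 105 mm above the worktop; below it a round skirt 50 mm across on an 86 mm aluminium dial with 16 ticks. White line at the bar's -x end; at home it points at the long red tick, on the fixture's -x side.
- index_knob (a joint): Angle of the index knob, rad, growing clockwise seen from above. 0 = home, against an end stop, where it always starts; the stops (detents) are 22.5 degrees (0.393 rad) apart: first 0.393, second 0.785, third 1.178, fourth 1.571. Between stops it takes up to about 0.12 N m and snaps to the nearest stop by itself.
- spare_bobbin: Bystander: a second wooden bobbin, 47 mm across, 80 mm tall, standing loose on the worktop beside the fixture. Origin: centre of its underside.
- try_square: Bystander: try square 105 x 166 x 17 mm lying loose behind the fixture. Origin: centre of its underside.
- sanding_block: Bystander: sanding block 66 x 113 x 28 mm, loose, to the right of the fixture. Origin: centre of its underside.

How it is judged:
By the outcome, as a careful person would: the job done as asked, in the order asked, and still so for the second after the job is handed in, while the arm keeps its last pose, push and grip.
It also fails if it takes over 43 s, if anything falls off the work surface, if the arm or the gripper's body presses on something with over 40 N, if the wrist force passes 120 N, or if a joint passes its speed limit or range.

## Robot

A 6-joint arm with a two-finger parallel gripper is mounted at the origin on a cart in front of the work surface, level with it; the furniture and walls round the work are solid. World frame = base frame: x ahead of the robot, y to its left, z up, the work surface at z = 0. Lengths are in mm, angles in rad, forces in N, time in s.
With the tool pointing down it reaches from about 400 to 925 mm from the base axis. Payload 12.5 kg.
Tool frame: the origin (TCP) lies midway between the tips of the shut fingers; the grasp point (between the pads) lies 19 mm behind it; z points along the fingers, y is the direction in which the jaws open and shut (so a half turn about z gives the same grasp; the last joint's range is limited). The gripper opens to 95 mm and grips with 3 to 60 N. Pads are 20 mm wide; open, the fingers measure 119 mm over their backs; the gripper's body (75 mm by 180 mm) begins 59 mm behind the grasp point.
Start: joints at [-0.106, 0.491, 1.559, -0, 1.092, -0.106], TCP at [625.017, 0.021, 214.661] pointing down, gripper open.
Joint ranges: [-3.1, 3.1], [-0.84, 2.19], [0.05, 2.79], [-1.13, 4.28], [0.06, 2.93], [-2.69, 2.69]. Speed limits (rad/s): [2.22, 2.22, 2.79, 3.14, 3.14, 3.14].

## Interface

Orientations are given as [roll, pitch, yaw] about the fixed x, y, z axes, in that order (R = Rz(yaw) Ry(pitch) Rx(roll)).
In Python, from cell import env gives the robot as it stands.
- The arm moves only by the tool arm_command, never from a script. Its argument "steps" is a list of rows, each an object of numbers: "dx", "dy", "dz": the shift along the tool's x, y, z as a fraction of full scale; "rx", "ry", "rz": the turn, a rotation vector about the tool's x, y, z as a fraction of full scale; "claw": the gripper command: -1 is fully open, 1 is shut, values between are in proportion. In form: [{"dx": .., "dy": .., "dz": .., "rx": .., "ry": .., "rz": .., "claw": ..}, ...]. A call has 1 to 10 rows; each row shifts and turns the pose as measured when the row begins, along the tool's axes as they then stand; what a row does not reach is not made up. Full scale, the value 1, is 0.8 m for a shift and 90 degrees for a turn. A row lasts 1/8 s, in which the tool goes at most 62.5 mm and 10.7 degrees, less where a joint would pass 70% of its speed; a pose out of reach is approached as far as the arm can. A call with a number of a shift or a turn outside -1 to 1 is refused whole. A call with a gripper value outside its range is refused whole. The fingers move at their own pace and stop on an object; the grip force is fixed at half the most. Time passes only in rows, so rows that do not move let the fingers close. It gives the time, the measured TCP pose, the force and the opening at its end, in the units of the state.
- env.state(): the state, without advancing time (a new reading comes with each control period).
- env.read_camera(name): name is "scene" or "side" or "wrist"; returns (picture, depth): 480x640x3 uint8, red, green, blue; 480x640 float32, mm along the optical axis (not along the pixel's ray), 0 where there is no reading.
- env.get_calibration(name): a dict with "vfov" (degrees; the focal length in pixels is half the picture's height over the tangent of half this angle, whatever the lens; pixels are square), "cx", "cy" (the principal point, pixels), "xyz" and "attitude" of the camera in the world. Camera axes: x right, y up, looking along -z (the intrinsics and any distortion apply to the point x, -y, -z); pixel columns grow to the right and rows downward; lengths in mm; the calibration is good to about 2 mm. The wrist camera is an equidistant fisheye: a pixel r from the principal point sees the ray r / f radians off the axis. A picture is of the moment at which its call begins: read the wrist's pose just before it. get_calibration takes no time and is no camera call; for the wrist camera it gives the pose at the moment of the call.
- env.job_done(): hands the job in, once; it reports no verdict.
The state is a dict: "t": time; "joints": joint angles; "qvel": joint speeds; "tau": joint torques, N m; "eef_pos": TCP position; "tcp_rot": TCP orientation; "ft_force": force on the tool from outside, world axes, zero at the start; "moment": the same for the moment, N m; "opening": opening from 0.0 (shut) to 1.0 (fully open).
Only numpy, scipy, OpenCV 4.12 (cv2) and the standard library are available. Lean on these libraries where they do the work, as an engineer would, in place of code of your own. Each camera call takes 0.05 s, during which the arm holds its last target.

## Working session

There is one attempt and no reset: what is moved stays moved. The work goes in short steps, Python scripts to look and compute and a tool call to move; the robot and the scene stay as the last step left them, time stands still between calls to the robot, and variables do not carry over. Pictures are saved under pics/ and viewed, and the job is handed in when it is done.

Besides the shell and the picture viewer there is one more tool, called after "Emit:" as a command line: name --argument value ..., lists and objects as JSON in quotes. arm_command: Moves the arm, as the interface text tells. Its arguments: {"type":"object","properties":{"steps":{"type":"array","items":{"type":"object","properties":{"dx":{"type":"number"},"dy":{"type":"number"},"dz":{"type":"number"},"rx":{"type":"number"},"ry":{"type":"number"},"rz":{"type":"number"},"claw":{"type":"number"}}}}},"required":["steps"]}

```bash
ls; mkdir -p pics
python3 - <<'E'
from cell import env
import cv2,numpy as np
print(env.state())
for n in("scene","side","wrist"):
    c=env.get_calibration(n);print(n,c)
    p,d=env.read_camera(n);cv2.imwrite(f"pics/{n}0.png",p[:,:,::-1]);np.savez(f"{n}0.npz",p=p,d=d,c=c)
E
```

```text
pics
{'t': 0.0, 'joints': array([-1.05587274e-01,  4.91534453e-01,  1.55949742e+00, -2.08822800e-05,
        1.09168930e+00, -1.05582188e-01]), 'qvel': array([ 0.00014516,  0.00130124,  0.00026613, -0.0001071 ,  0.00033277,
        0.00013583]), 'tau': array([-9.52334158e-04, -6.12640929e+01, -2.58175153e+01,  6.92750537e-02,
        4.83079045e-02, -1.38641695e-05]), 'eef_pos': array([6.24734032e+02, 5.37982575e-02, 2.14060828e+02]), 'tcp_rot': array([-3.14046846e+00, -1.00513449e-04,  1.57080082e+00]), 'ft_force': array([-0.28539228,  0.38349551, -0.1767471 ]), 'moment': array([ 0.02684944, -0.00940083, -0.00142936]), 'opening': 0.9998052128479984}
scene {'vfov': 42.71577010779176, 'cx': 307.04632176052803, 'cy': 233.96367466226732, 'xyz': array([ -69.39654842,  961.94606783, 1018.08553759]), 'attitude': array([ 0.91228667,  0.01549828, -2.51751491])}
side {'vfov': 52.83805944000703, 'cx': 307.61266340210636, 'cy': 236.14703627895565, 'xyz': array([ 546.96466342, -809.01638819,  611.10404339]), 'attitude': array([ 1.02061016, -0.02073489, -0.06805219])}
wrist {'vfov': 65.70646984690485, 'cx': 317.53236992760327, 'cy': 242.97873874891977, 'xyz': array([626.63596671,  74.49436047, 384.96141657]), 'attitude': array([-0.26124443, -0.00056197, -0.00034252])}
```

View pics/scene0.png

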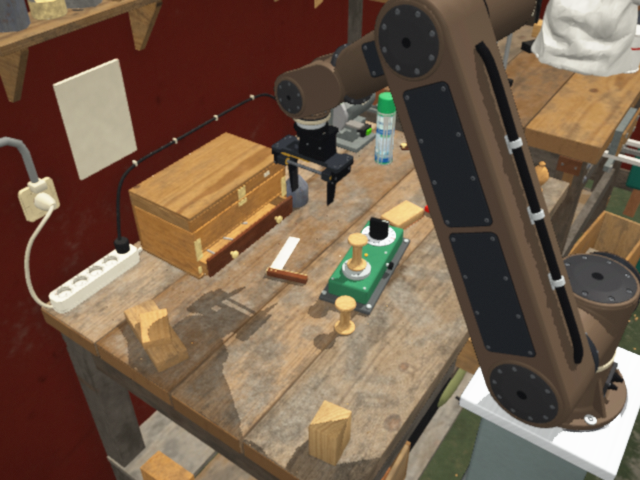

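View pics/side0.png

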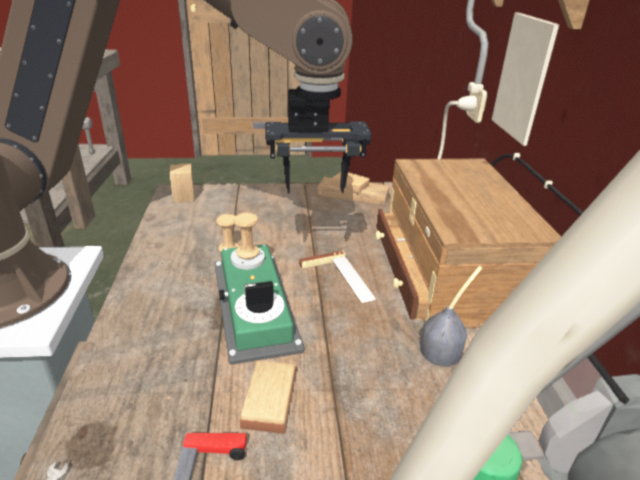

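View pics/wrist0.png

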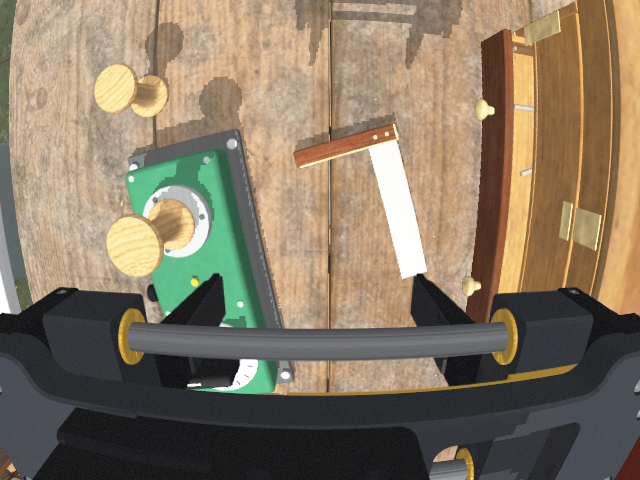

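```bash
cat > h.py <<'E'
import numpy as np,cv2
from scipy.spatial.transform import Rotation as Ro
def rays(n,c,u,v):
    f=240/np.tan(np.radians(c["vfov"])/2)
    x=(u-c["cx"]);y=(v-c["cy"])
    if n=="wrist":
        r=np.hypot(x,y)+1e-9;t=r/f
        d=np.stack([x/r*np.tan(t),-y/r*np.tan(t),-np.ones_like(r)],-1)
    else: d=np.stack([x/f,-y/f,-np.ones_like(x*1.)],-1)
    return d@Ro.from_euler("xyz",c["attitude"]).as_matrix().T   # scaled so depth=1
def cloud(n,c,d):
    v,u=np.mgrid[:480,:640].astype(float)
    P=c["xyz"]+rays(n,c,u,v)*d[...,None].astype(float);P[d<=0]=np.nan
    return P
def onplane(n,c,u,v,z):
    r=rays(n,c,np.array([u],float),np.array([v],float))[0]
    return c["xyz"]+r*(z-c["xyz"][2])/r[2]
def load(f):
    z=np.load(f,allow_pickle=True);return z["p"],z["d"],z["c"].item()
E
python3 - <<'E'
from h import *
for n in("wrist","side","scene"):
    p,d,c=load(n+"0.npz");P=cloud(n,c,d);hsv=cv2.cvtColor(p,cv2.COLOR_RGB2HSV)
    z=P[...,2];H,S,V=cv2.split(hsv)
    roi=(P[...,0]>350)&(P[...,0]<720)&(abs(P[...,1])<330)
    def rep(l,m):
        m=m&roi
        if m.sum()<10: print(n,l,m.sum());return
        q=P[m];r=cv2.minAreaRect(q[:,:2].astype(np.float32))
        print(n,l,m.sum(),"med",np.nanmedian(q,0).round(1),"rect",np.round(r[0],1),np.round(r[1],1),round(r[2],1))
    rep("green",(H>60)&(H<90)&(S>120)&(abs(z-55)<4))
    rep("bob",(z>140)&(z<162)&(H>8)&(H<30)&(S>60)&(V>120))
    rep("knob",(z>98)&(z<110)&(V<60))
    rep("dial",(S<40)&(V>150)&(z>50)&(z<75))
    rep("red",((H<6)|(H>174))&(S>150)&(z>50)&(z<75))
    m=(z>75)&(z<90)&(H>8)&(H<30)&(S>60)&(V>120); rep("spare top",m)
    print(n,"table",np.nanmedian(z[(abs(z)<15)&roi]))
E
```

```text
wrist green 8716 med [522.6 -29.1  55.3] rect [508.8 -62.7] [ 98.5 261.2] 10.0
wrist bob 2772 med [497.6  10.9 152.5] rect [495.8   9.8] [45.7 45.3] 62.9
wrist knob 303 med [ 527.6 -131.5  103.4] rect [ 521.9 -136.6] [49.4 13.6] 10.9
wrist dial 2263 med [516.7   4.5  67.1] rect [507.3 -58.7] [ 85.6 253.8] 10.0
wrist red 0
wrist spare top 2894 med [460.6 122.8  80.4] rect [473.1  74.5] [ 46.1 181.8] 24.1
wrist table 0.7611677784806261
side green 0
side bob 278 med [492.1   1.2 151.2] rect [491.8   5.6] [45.  45.5] 56.2
side knob 135 med [ 522.6 -145.2  103. ] rect [ 518.5 -143.8] [45.  11.8] 11.6
side dial 1143 med [ 506.4 -137.3   59. ] rect [504.3 -60.4] [ 87.9 249.9] 10.6
side red 0
side spare top 389 med [474.3  15.   79.3] rect [466.   69.9] [ 43.5 183.9] 22.1
side table -0.41897635772409103
scene green 1032 med [476.6 -30.9  54.9] rect [500.5 -60.5] [ 96.  261.6] 9.8
scene bob 221 med [489.3  12.7 151.9] rect [490.5  10.4] [43.3 47.7] 32.8
scene knob 58 med [ 519.1 -133.8  102.3] rect [ 516.6 -135. ] [47.5 14.5] 8.4
scene dial 515 med [ 491.8 -101.5   61.2] rect [499.  -56.2] [ 88.4 238.1] 13.5
scene red 0
scene spare top 432 med [450.7 125.6  79.9] rect [464.   77.5] [ 46.  178.9] 22.3
scene table 0.44795057101077873
```

Emit:
arm_command --steps '[{"dx": 0.004,"dy": -0.055,"claw": 1},{"dx": 0.004,"dy": -0.055,"claw": 1},{"dx": 0.004,"dy": -0.054,"claw": 1},{"claw": 1},{"claw": 1},{"claw": 1}]'

```text
$.steps[0]: bad value
```

Emit:
arm_command --steps '[{"dx": 0.004,"dy": -0.055,"dz": 0,"rx": 0,"ry": 0,"rz": 0,"claw": 1},{"dx": 0.004,"dy": -0.055,"dz": 0,"rx": 0,"ry": 0,"rz": 0,"claw": 1},{"dx": 0.004,"dy": -0.054,"dz": 0,"rx": 0,"ry": 0,"rz": 0,"claw": 1},{"dx": 0,"dy": 0,"dz": 0,"rx": 0,"ry": 0,"rz": 0,"claw": 1},{"dx": 0,"dy": 0,"dz": 0,"rx": 0,"ry": 0,"rz": 0,"claw": 1}]'

```text
t: 0.78
eef_pos: [489.9, 9.9, 213.1]
tcp_rot: [-3.139, -0.0, 1.571]
ft_force: [0.7, 0.5, 0.2]
opening: 0.531
```

Emit:
arm_command --steps '[{"dx": 0,"dy": 0.005,"dz": 0.02,"rx": 0,"ry": 0,"rz": 0,"claw": 1},{"dx": 0,"dy": 0,"dz": 0.0,"rx": 0,"ry": 0,"rz": 0,"claw": 1},{"dx": 0,"dy": 0,"dz": 0,"rx": 0,"ry": 0,"rz": 0,"claw": 1},{"dx": 0,"dy": 0,"dz": 0,"rx": 0,"ry": 0,"rz": 0,"claw": 1},{"dx": 0,"dy": 0,"dz": 0,"rx": 0,"ry": 0,"rz": 0,"claw": 1}]'

```text
t: 1.4
eef_pos: [496.0, 9.6, 194.8]
tcp_rot: [-3.138, -0.0, 1.57]
ft_force: [-0.4, 0.2, -0.3]
opening: 0.028
```

Run:
```python
from cell import env
from h import *
print(env.state()["eef_pos"],env.state()["opening"])
for n in("wrist","side"):
    c=env.get_calibration(n)
    p,d=env.read_camera(n);cv2.imwrite(f"pics/{n}1.png",p[:,:,::-1]);np.savez(f"{n}1.npz",p=p,d=d,c=c)
    P=cloud(n,c,d);hsv=cv2.cvtColor(p,cv2.COLOR_RGB2HSV)
    z=P[...,2];H,S,V=cv2.split(hsv)
    m=(z>145)&(z<162)&(H>8)&(H<30)&(S>60)&(V>100)
    m&=(abs(P[...,0]-495)<40)&(abs(P[...,1]-10)<40)
    print(n,m.sum(),cv2.minAreaRect(P[m][:,:2].astype(np.float32)),np.median(P[m][:,2]))
```

```text
[495.99390887   9.60833696 194.75557875] 0.028103303232429964
wrist 3390 ((494.4047546386719, 10.767921447753906), (46.066993713378906, 43.958553314208984), 28.027481079101562) 152.63942846506947
side 275 ((491.4049377441406, 5.906005859375), (44.99247360229492, 45.33924102783203), 24.840227127075195) 151.1727820885307
```

```bash
echo
```

```text
(no output)
```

View pics/side1.png

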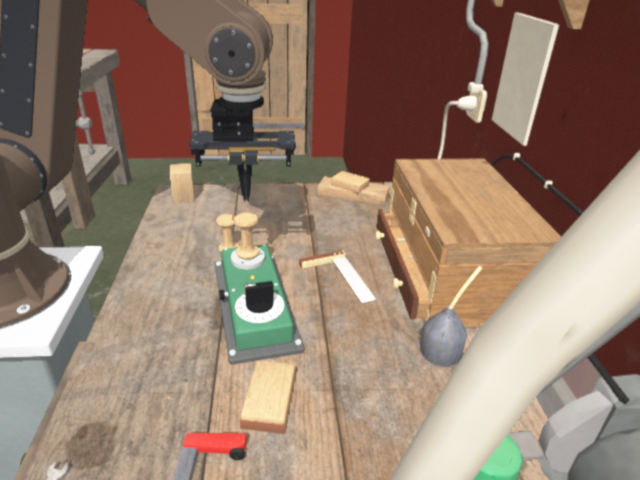

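Emit:
arm_command --steps '[{"dx": 0,"dy": -0.003,"dz": 0.03,"rx": 0,"ry": 0,"rz": 0,"claw": 1},{"dx": 0,"dy": 0,"dz": 0.01,"rx": 0,"ry": 0,"rz": 0,"claw": 1},{"dx": 0,"dy": 0,"dz": 0,"rx": 0,"ry": 0,"rz": 0,"claw": 1}]'

```text
t: 1.88
eef_pos: [494.0, 9.6, 163.1]
tcp_rot: [-3.14, -0.0, 1.57]
ft_force: [-0.6, -0.5, -0.2]
opening: 0.006
```

The side view shows the shut fingers (245,195) directly over the bobbin (245,220). Now I press gently.

Emit:
arm_command --steps '[{"dx": 0,"dy": 0,"dz": 0.006,"rx": 0,"ry": 0,"rz": 0,"claw": 1},{"dx": 0,"dy": 0,"dz": 0.004,"rx": 0,"ry": 0,"rz": 0,"claw": 1},{"dx": 0,"dy": 0,"dz": 0.004,"rx": 0,"ry": 0,"rz": 0,"claw": 1}]'

```text
t: 2.25
eef_pos: [494.7, 9.5, 152.5]
tcp_rot: [3.141, 0.0, 1.571]
ft_force: [0.1, 0.6, 0.6]
opening: 0.005
```

Emit:
arm_command --steps '[{"dx": 0,"dy": 0,"dz": 0.003,"rx": 0,"ry": 0,"rz": 0,"claw": 1},{"dx": 0,"dy": 0,"dz": 0.003,"rx": 0,"ry": 0,"rz": 0,"claw": 1}]'

```text
t: 2.5
eef_pos: [494.9, 9.5, 148.1]
tcp_rot: [3.14, 0.0, 1.571]
ft_force: [-1.6, -0.3, 4.5]
opening: 0.004
```

Emit:
arm_command --steps '[{"dx": 0,"dy": 0,"dz": 0.003,"rx": 0,"ry": 0,"rz": 0,"claw": 1}]'

```text
t: 2.62
eef_pos: [495.6, 9.5, 146.8]
tcp_rot: [3.138, 0.0, 1.571]
ft_force: [-5.6, 1.1, 32.9]
opening: 0.006
```

Emit:
arm_command --steps '[{"dx": 0,"dy": 0,"dz": 0.001,"rx": 0,"ry": 0,"rz": 0,"claw": 1}]'

```text
t: 2.75
eef_pos: [495.5, 9.5, 147.0]
tcp_rot: [3.137, 0.0, 1.571]
ft_force: [-4.6, -0.1, 14.3]
opening: 0.003
```

Emit:
arm_command --steps '[{"dx": 0,"dy": 0,"dz": -0.03,"rx": 0,"ry": 0,"rz": 0,"claw": 1},{"dx": 0,"dy": 0,"dz": -0.04,"rx": 0,"ry": 0,"rz": 0,"claw": -1},{"dx": -0.06,"dy": 0.01,"dz": 0,"rx": 0,"ry": 0,"rz": 0,"claw": -1},{"dx": -0.06,"dy": 0.01,"dz": 0,"rx": 0,"ry": 0,"rz": 0,"claw": -1},{"dx": -0.06,"dy": 0.01,"dz": 0,"rx": 0,"ry": 0,"rz": 0,"claw": -1},{"dx": 0,"dy": 0,"dz": 0,"rx": 0,"ry": 0,"rz": -0.11,"claw": -1},{"dx": 0,"dy": 0,"dz": 0,"rx": 0,"ry": 0,"rz": -0.11,"claw": -1},{"dx": 0,"dy": 0,"dz": 0,"rx": 0,"ry": 0,"rz": -0.11,"claw": -1},{"dx": 0,"dy": 0,"dz": 0,"rx": 0,"ry": 0,"rz": -0.11,"claw": -1},{"dx": 0,"dy": 0,"dz": 0,"rx": 0,"ry": 0,"rz": -0.11,"claw": -1}]'

```text
t: 4.0
eef_pos: [519.8, -139.5, 204.4]
tcp_rot: [3.139, 0.004, 2.462]
ft_force: [-0.3, -0.6, 0.7]
opening: 0.896
```

Emit:
arm_command --steps '[{"dx": 0,"dy": 0,"dz": 0,"rx": 0,"ry": 0,"rz": -0.11,"claw": -1},{"dx": 0,"dy": 0,"dz": 0,"rx": 0,"ry": 0,"rz": -0.11,"claw": -1},{"dx": 0,"dy": 0,"dz": 0,"rx": 0,"ry": 0,"rz": -0.11,"claw": -1},{"dx": 0,"dy": 0,"dz": 0,"rx": 0,"ry": 0,"rz": -0.11,"claw": -1},{"dx": 0,"dy": 0,"dz": 0,"rx": 0,"ry": 0,"rz": 0,"claw": -1}]'

```text
t: 4.62
eef_pos: [519.6, -139.4, 203.7]
tcp_rot: [-3.141, 0.004, -3.108]
ft_force: [0.3, 0.1, -0.0]
opening: 1.0
```

Run:
```python
from cell import env
from h import *
print(env.state()["eef_pos"],env.state()["tcp_rot"],env.state()["joints"])
for n in("wrist","side","scene"):
    c=env.get_calibration(n)
    p,d=env.read_camera(n);cv2.imwrite(f"pics/{n}2.png",p[:,:,::-1]);np.savez(f"{n}2.npz",p=p,d=d,c=c)
    P=cloud(n,c,d);hsv=cv2.cvtColor(p,cv2.COLOR_RGB2HSV)
    z=P[...,2];H,S,V=cv2.split(hsv)
    for l,m,x,y in(("bob",(z>139)&(z<162)&(H>8)&(H<30)&(S>60)&(V>100),495,10),("knob",(z>99)&(z<109)&(V<70),520,-137),("dial",(S<40)&(V>150)&(z>57)&(z<70),520,-137)):
        m=m&(abs(P[...,0]-x)<48)&(abs(P[...,1]-y)<48)
        if m.sum()>9: print(n,l,m.sum(),cv2.minAreaRect(P[m][:,:2].astype(np.float32)),np.median(P[m][:,2]))
```

```text
[ 519.60385273 -139.41848959  203.66529362] [-3.14099654  0.00355909 -3.10787926] [-3.85405675e-01  3.78798293e-01  1.78797801e+00  1.09476388e-03
  9.71322992e-01 -1.99053043e+00]
wrist bob 2757 ((494.5910339355469, 8.531976699829102), (45.14410400390625, 45.577354431152344), 21.421476364135742) 147.79329798041636
wrist knob 1023 ((520.5551147460938, -138.30262756347656), (49.11650848388672, 14.16854476928711), 9.170676231384277) 105.51099549830644
wrist dial 4287 ((515.7489624023438, -137.52731323242188), (85.5378189086914, 95.70112609863281), 83.6920394897461) 59.88182144415458
side bob 145 ((482.6918640136719, 0.7616310119628906), (25.05430030822754, 38.15782165527344), 2.314634084701538) 146.19352565336874
side knob 135 ((518.820556640625, -143.71185302734375), (46.191341400146484, 14.291993141174316), 14.708386421203613) 102.96297899849043
side dial 615 ((518.9476928710938, -147.37570190429688), (85.28112030029297, 74.02741241455078), 7.833354949951172) 58.69812247195853
scene bob 224 ((490.3966369628906, 9.381753921508789), (44.66867446899414, 46.64288330078125), 10.639068603515625) 146.754812667752
scene knob 54 ((517.966552734375, -135.822021484375), (45.360267639160156, 16.271045684814453), 16.747119903564453) 103.73967628135523
scene dial 231 ((513.453369140625, -131.398681640625), (83.6001968383789, 75.8901596069336), 29.498050689697266) 59.93441122208958
```

View pics/wrist2.png

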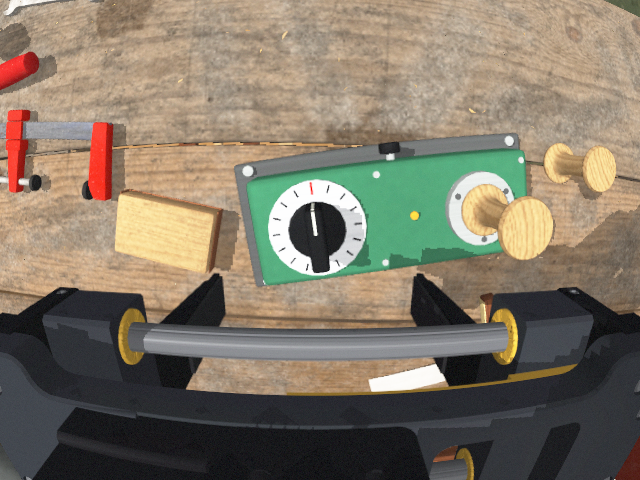

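View pics/side2.png

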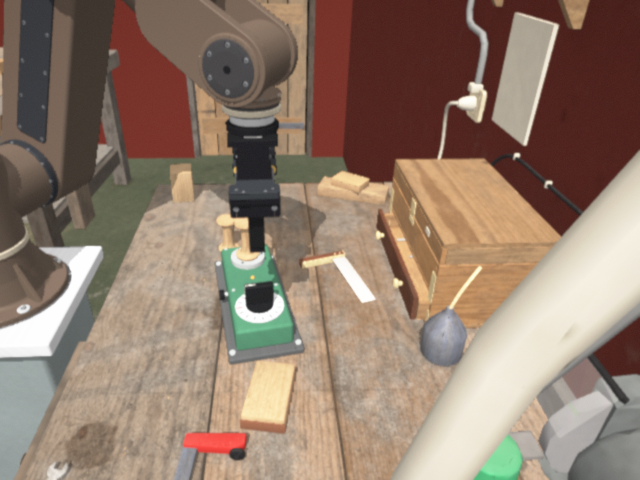

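Emit:
arm_command --steps '[{"dx": 0,"dy": 0,"dz": 0,"rx": 0,"ry": 0,"rz": -0.089,"claw": -1},{"dx": -0.001,"dy": 0.001,"dz": 0.05,"rx": 0,"ry": 0,"rz": 0,"claw": -1},{"dx": 0,"dy": 0,"dz": 0.04,"rx": 0,"ry": 0,"rz": 0,"claw": -1},{"dx": 0,"dy": 0,"dz": 0,"rx": 0,"ry": 0,"rz": 0,"claw": -1}]'

```text
t: 5.28
eef_pos: [521.1, -138.7, 130.8]
tcp_rot: [-3.139, 0.005, -2.977]
ft_force: [0.1, -0.1, 1.0]
opening: 1.001
```

Emit:
arm_command --steps '[{"dx": 0.001,"dy": 0.001,"dz": 0.04,"rx": 0,"ry": 0,"rz": -0.006,"claw": -1},{"dx": 0,"dy": 0,"dz": 0.025,"rx": 0,"ry": 0,"rz": 0,"claw": -1},{"dx": 0,"dy": 0,"dz": 0.005,"rx": 0,"ry": 0,"rz": 0,"claw": -1},{"dx": 0,"dy": 0,"dz": 0,"rx": 0,"ry": 0,"rz": 0,"claw": -1}]'

```text
t: 5.78
eef_pos: [523.1, -139.1, 78.4]
tcp_rot: [-3.136, 0.01, -2.973]
ft_force: [-0.2, -0.1, 0.7]
opening: 0.999
```

Run:
```python
from cell import env
from h import *
print(env.state()["eef_pos"],env.state()["tcp_rot"])
for n in("wrist",):
    c=env.get_calibration(n)
    p,d=env.read_camera(n);cv2.imwrite(f"pics/{n}3.png",p[:,:,::-1])
    P=cloud(n,c,d);hsv=cv2.cvtColor(p,cv2.COLOR_RGB2HSV)
    z=P[...,2];H,S,V=cv2.split(hsv)
    for l,m,x,y in(("knob",(z>101)&(z<109)&(V<70),520,-137),):
        m=m&(abs(P[...,0]-x)<40)&(abs(P[...,1]-y)<25)
        if m.sum()>9: print(n,l,m.sum(),cv2.minAreaRect(P[m][:,:2].astype(np.float32)),np.median(P[m][:,2]))
```

```text
[ 523.13311047 -139.10757229   78.37860862] [-3.13620408  0.01048328 -2.97252514]
wrist knob 2137 ((512.7688598632812, -139.7952117919922), (34.93634033203125, 14.122846603393555), 9.035606384277344) 105.4455200221156
```

View pics/wrist3.png

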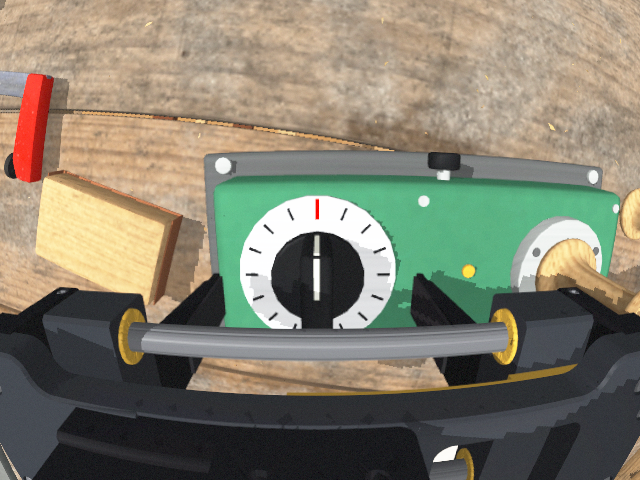

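Emit:
arm_command --steps '[{"dx": 0.004,"dy": 0.001,"dz": 0.006,"rx": -0.0035,"ry": 0.007,"rz": -0.004,"claw": -1},{"dx": 0,"dy": 0,"dz": 0.001,"rx": 0,"ry": 0,"rz": 0,"claw": -1}]'

```text
t: 6.08
eef_pos: [520.3, -139.1, 74.1]
tcp_rot: [-3.141, 0.001, -2.966]
ft_force: [-0.3, 0.4, -0.1]
opening: 0.998
```

Emit:
arm_command --steps '[{"dx": 0,"dy": 0.001,"dz": 0.002,"rx": 0,"ry": 0,"rz": 0,"claw": 1},{"dx": 0,"dy": 0,"dz": 0,"rx": 0,"ry": 0,"rz": 0,"claw": 1},{"dx": 0,"dy": 0,"dz": 0,"rx": 0,"ry": 0,"rz": 0,"claw": 1},{"dx": 0,"dy": 0,"dz": 0,"rx": 0,"ry": 0,"rz": 0,"claw": 1},{"dx": 0,"dy": 0,"dz": 0,"rx": 0,"ry": 0,"rz": 0,"claw": 1},{"dx": 0,"dy": 0,"dz": 0,"rx": 0,"ry": 0,"rz": 0,"claw": 1},{"dx": 0,"dy": 0,"dz": 0,"rx": 0,"ry": 0,"rz": 0,"claw": 1},{"dx": 0,"dy": 0,"dz": 0,"rx": 0,"ry": 0,"rz": 0,"claw": 1}]'

```text
t: 7.08
eef_pos: [520.3, -138.3, 72.8]
tcp_rot: [-3.14, 0.001, -2.966]
ft_force: [-0.1, 0.2, -0.0]
opening: 0.214
```

Emit:
arm_command --steps '[{"dx": 0,"dy": 0,"dz": 0,"rx": 0,"ry": 0,"rz": 0,"claw": 1},{"dx": 0,"dy": 0,"dz": 0,"rx": 0,"ry": 0,"rz": 0,"claw": 1},{"dx": 0,"dy": 0,"dz": 0,"rx": 0,"ry": 0,"rz": 0,"claw": 1}]'

```text
t: 7.45
eef_pos: [520.6, -139.8, 72.8]
tcp_rot: [-3.138, 0.002, -2.966]
ft_force: [-0.4, -0.2, 0.1]
opening: 0.146
```

Emit:
arm_command --steps '[{"dx": 0,"dy": 0,"dz": 0,"rx": 0,"ry": 0,"rz": 0.065,"claw": 1},{"dx": 0,"dy": 0,"dz": 0,"rx": 0,"ry": 0,"rz": 0.065,"claw": 1},{"dx": 0,"dy": 0,"dz": 0,"rx": 0,"ry": 0,"rz": 0.065,"claw": 1},{"dx": 0,"dy": 0,"dz": 0,"rx": 0,"ry": 0,"rz": 0.065,"claw": 1}]'

```text
t: 7.95
eef_pos: [520.6, -140.4, 72.8]
tcp_rot: [-3.138, 0.003, 2.898]
ft_force: [-1.4, -3.2, 0.5]
opening: 0.146
```

Emit:
arm_command --steps '[{"dx": 0,"dy": 0.001,"dz": 0,"rx": 0,"ry": 0,"rz": 0.06,"claw": 1},{"dx": 0,"dy": 0,"dz": 0,"rx": 0,"ry": 0,"rz": 0.06,"claw": 1},{"dx": 0,"dy": 0,"dz": 0,"rx": 0,"ry": 0,"rz": 0.06,"claw": 1},{"dx": 0,"dy": 0,"dz": 0,"rx": 0,"ry": 0,"rz": 0.055,"claw": 1}]'

```text
t: 8.45
eef_pos: [520.4, -141.0, 72.8]
tcp_rot: [-3.137, 0.005, 2.518]
ft_force: [-0.4, -3.3, 0.5]
opening: 0.145
```

Run:
```python
from cell import env
from h import *
s=env.state();print(s["eef_pos"],s["tcp_rot"],s["ft_force"],s["moment"],-2.966-(s["tcp_rot"][2]-2*np.pi))
p,d=env.read_camera("wrist");cv2.imwrite("pics/wrist4.png",p[:,:,::-1])
```

```text
[ 520.3850413  -140.99906699   72.81096476] [-3.13744378  0.00511199  2.51817923] [-0.40898251 -3.30451088  0.48248735] [-0.03763457  0.03176154  0.05395497] 0.7990060810383959
```

View pics/wrist4.png

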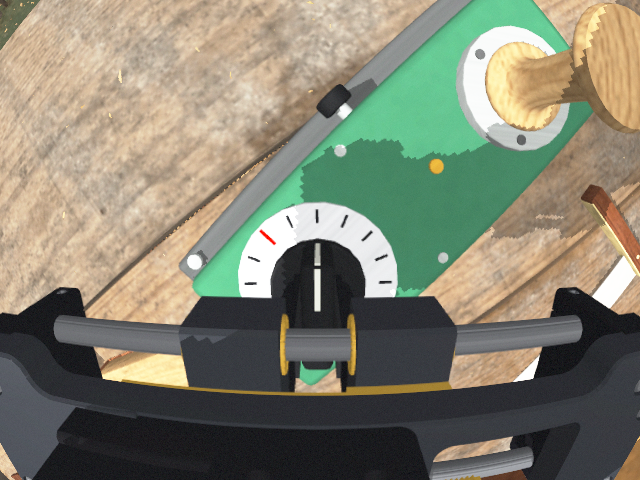

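Emit:
arm_command --steps '[{"dx": 0.001,"dy": 0.001,"dz": 0,"rx": 0,"ry": 0,"rz": 0.06,"claw": 1},{"dx": 0,"dy": 0,"dz": 0,"rx": 0,"ry": 0,"rz": 0.06,"claw": 1},{"dx": 0,"dy": 0,"dz": 0,"rx": 0,"ry": 0,"rz": 0.06,"claw": 1},{"dx": 0,"dy": 0,"dz": 0,"rx": 0,"ry": 0,"rz": 0.054,"claw": 1},{"dx": 0,"dy": 0,"dz": 0,"rx": 0,"ry": 0,"rz": 0,"claw": 1}]'

```text
t: 9.12
eef_pos: [519.9, -141.5, 72.8]
tcp_rot: [-3.138, 0.008, 2.144]
ft_force: [-0.6, -1.1, -0.6]
opening: 0.143
```

Run:
```python
from cell import env
from h import *
s=env.state();print(s["eef_pos"],s["tcp_rot"],s["ft_force"],s["moment"],-2.966-(s["tcp_rot"][2]-2*np.pi))
for n in("wrist","side","scene"):
    c=env.get_calibration(n);p,d=env.read_camera(n);cv2.imwrite(f"pics/{n}5.png",p[:,:,::-1])
    P=cloud(n,c,d);hsv=cv2.cvtColor(p,cv2.COLOR_RGB2HSV)
    z=P[...,2];H,S,V=cv2.split(hsv)
    m=(z>139)&(z<162)&(H>8)&(H<30)&(S>60)&(V>90)&(abs(P[...,0]-493)<35)&(abs(P[...,1]-9)<35)
    if m.sum()>9: print(n,m.sum(),np.median(P[m][:,2]))
```

```text
[ 519.94392139 -141.46790945   72.82287095] [-3.13811711  0.00802324  2.14428143] [-0.60236087 -1.12249928 -0.56611025] [ 0.11298476 -0.09170367 -0.08006129] 1.172903873608445
wrist 996 146.54529819995463
scene 219 147.0229923540253
```

View pics/wrist5.png

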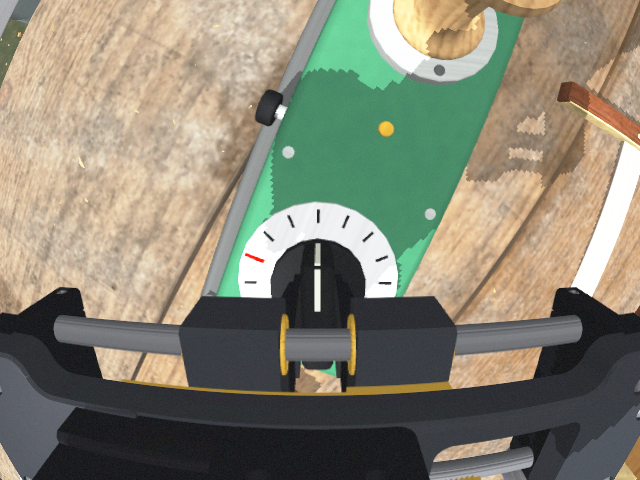

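View pics/side5.png

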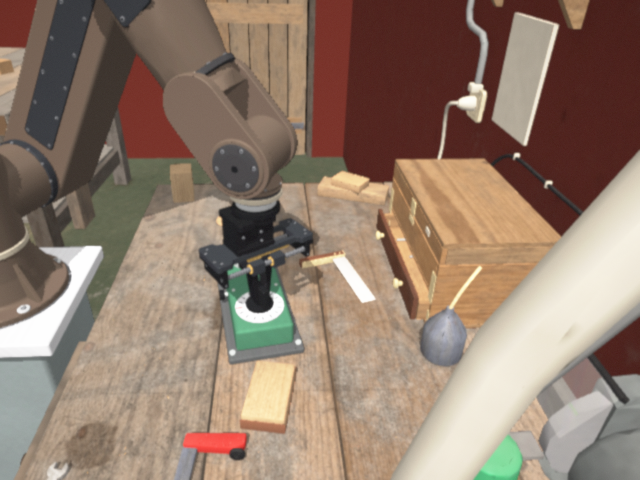

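Run:
```python
from cell import env
s=env.state();print(s["t"],s["tcp_rot"],s["eef_pos"],s["opening"],s["ft_force"])
env.job_done()
```

```text
9.275 [-3.13807709  0.00801865  2.14496191] [ 519.96632742 -141.44492324   72.81245609] 0.1471553015936934 [-0.39326857 -2.06378786 -0.4221938 ]
the job is handed in; nothing more can be done
```

The bobbin is pressed fully home, and the knob is held at the third stop. I handed the job in at 9.3 s of the 43 s allowed.

- **Bobbin:** I pressed it down with shut fingers until it met the hard stop, with the fingertips at 147.0 mm and a push of 14 to 33 N. After the turn, the wrist camera read its top at 146.5 mm and the scene camera 147.0 mm. The side camera gave no bobbin reading at the end because the gripper blocked its view.
- **Knob:** I gripped the bar across its width; the opening is about 14 mm, matching the bar. I turned it clockwise stop by stop, ending at 1.173 rad by wrist angle against the nominal 1.178. In the wrist picture the white line points at the third tick past the red one.
- **Disagreements:** The cameras disagreed by a few millimetres on sideways position. I went mainly by the wrist camera, and the grip closed on the bar with almost no side force. The hand drifted about 1.7 mm sideways during the turn, and the side force at the stops never read above about 3.5 N.
- **Bystanders:** The arm stayed clear of the spare bobbin, the try square and the sanding block, and no contact showed in the pictures or force readings. I did not re-measure their positions at the end.

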